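# Hold a brass fitting in the spring-return clamp

### The job

Stand the brass pipe adaptor upright, hexagon down, on the blue base of the push clamp between the black rubber nose and the V-shaped anvil, and let go of it. Then push the clamp's black handle forward against its spring until the red pointer stands inside the green band of the scale, so that the adaptor is pressed upright into the V, and finish while still holding the handle there. Leave the two silver adaptors, the weight and the spanner where they are.

Things in the scene. Friction and masses are not known exactly. Their poses are not given: they have to be found in the camera images.
- brass_adaptor: The only brass-coloured pipe adaptor, loose, 32 mm high, 40 to 85 g, upright on the bench among two silver ones: hexagon at the bottom (14 mm high, 19 mm over the flats, 22 mm over the corners), round thread above it (13 mm across, from 14 to 32 mm above the underside). Origin: centre of its underside; z runs up through the thread. Clear space of at least 25 mm round it.
- clamp: Push clamp fixed to the bench, yaw -0.2 to 0.1 rad. Blue base 230 x 90 mm, top 12 mm above the bench. Origin on the bench, 5 mm ahead of the base's centre; +x: the way the handle is pushed, away from the robot; y left, z up. Steel anvil, 26 mm high, upright 120-degree V open to -x: wing fronts at x = 75, y = +-15 mm, apex at x = 84, y = 0. In the V the brass adaptor is centred at x = 71 mm.
- nest (a point): On top of the base (clamp frame 52, 0, 12 mm) between the nose (face at x = 28 mm at rest) and the anvil (x = 75 mm): a good place for the adaptor's underside, as the V hardly shifts it sideways. Nothing stands to either side (y) but the 16 mm high scale strip at y = 27 to 41, x = -28 to 48 mm (the green band on it is 18 mm high). Axes as the clamp.
- clamp_slide: The clamp's carriage with handle and red pointer, top 39 mm above the bench. Slides along the clamp's +x from rest (origin on the clamp's origin) to 64 mm. A spring pushes it back: 3 N at rest, 0.1 N more per mm; the nose pressing on the adaptor adds 1 to 8 N. It springs back when let go.
- handle (a point): Centre of the black upright handle knob on the carriage: a barrel 26 mm in diameter, from 54 to 82 mm above the bench (top at 87 mm) on a 12 mm stem; this point is 68 mm above the bench. Gripped from above, it can be pushed along the clamp's +x. At rest it lies at x = -72 mm, y = 0 in the clamp frame. Axes as the clamp.
- clamp_nose: Black rubber nose, 24 mm wide, 15 to 27 mm above the bench, on a spring (1 N to start it, then 0.25 N per mm, 28 mm of give) at the front of the carriage. Its face lies 28 mm ahead (+x) of this body's origin, which coincides with the carriage's while the nose is not pushed in. It meets the adaptor seated in the V after about 31 to 33 mm of travel.
- pointer (a point): Tip of the red pointer on the carriage, left of the rail, 20 mm above the bench; moves with the handle, one to one. Axes as the clamp.
- band (a point): Centre of the green band on the scale, at the pointer's height: 12 mm long along the clamp's x. It stands 43 to 55 mm of travel ahead of the pointer's rest; where differs from time to time, and it cannot be moved by hand. The pointer is inside the band when it is less than 6 mm from this point.
- silver_adaptor_big: Steel pipe adaptor of the same shape as the brass one, bright silver, 27 x 31 x 32 mm, upright on the bench, loose; leave it alone. Origin: centre of its underside, z up.
- silver_adaptor_small: Steel pipe adaptor of the same shape as the brass one, bright silver, 22 x 25 x 32 mm, upright on the bench, loose; leave it alone. Origin: centre of its underside, z up.
- weight: Flat slotted steel weight, 60 mm across, 12 mm thick, loose near the front edge of the bench; leave it alone. Origin: centre of its underside.
- spanner: Combination spanner, 153 x 28 x 9 mm, loose, lying to the right of the clamp; leave it alone. Origin: centre of its underside.

How it is judged:
By the outcome, as a careful person would: the job done as asked, in the order asked, and still so for the second after the job is handed in, while the arm keeps its last pose, push and grip.
It also fails if it takes over 48 s, if anything falls off the work surface, if the arm or the gripper's body presses on something with over 40 N, if the wrist force passes 120 N, or if a joint passes its speed limit or range.

### The arm

A 6-joint arm with a two-finger parallel gripper is mounted at the origin on a cart in front of the work surface, level with it; the furniture and walls round the work are solid. World frame = base frame: x ahead of the robot, y to its left, z up, the work surface at z = 0. Lengths are in m, angles in degrees, forces in N, time in s.
With the tool pointing down it reaches from about 0.375 to 0.9 m from the base axis. Payload 3.1 kg.
Tool frame: the origin (TCP) lies at the very end of the fingers, on their centre line; the grasp point (between the pads) lies 19 mm behind it; z points along the fingers, y is the line along which they close (so a half turn about z gives the same grasp; the last joint's range is limited). The gripper opens to 87 mm and grips with 3 to 60 N. Pads are 19 mm wide; open, the fingers measure 117 mm over their backs; the gripper's body (75 mm by 190 mm) begins 51 mm behind the grasp point.
Start: joints at [-79.727, 30.224, 82.088, -0, 67.689, -10.227], TCP at [0.219, -0.585, 0.223] pointing down, gripper open.
Joint ranges: [-176.69, 176.69], [-43.24, 126.21], [12.49, 139.97], [-82, 262], [0, 151.66], [-163.58, 163.58]. Speed limits (degrees/s): [159.86, 159.86, 180, 180, 180, 180].

### API

Orientations are given as a 3x3 rotation matrix whose columns are the frame's x, y, z axes.
In Python, from rig import readout, cams, bot gives the robot as it stands.
- The arm moves only by the shell command python3 -m inch 'ROWS'. ROWS is JSON, a list of rows, each a list of 5 numbers: the shift along the world's x, y, z in cm, then the turn about the world's z in degrees, then the finger opening in cm, from 0 to 8.7. In form: [[dx, dy, dz, twist, fingers], ...]. A call has 1 to 10 rows; each row is the pose to reach, as a shift and turn from the pose commanded when the call began; what a row does not reach only later rows make up. A row lasts 1/12 s, in which the tool goes at most 41.7 mm and 7.16 degrees, less where a joint would pass 70% of its speed; a pose out of reach is approached as far as the arm can. A call with a gripper value outside its range is refused whole. The fingers move at their own pace and stop on an object; the grip force is fixed at half the most. Time passes only in rows, so rows that repeat a pose let the fingers close. It gives the time, the measured TCP pose, the force, the opening and the grip force at its end, in the units of the state.
- readout.read_state(): the state, without advancing time (a new reading comes with each control period).
- cams.capture(name): name is "scene" or "top" or "wrist"; returns a dict with "image" (400x640x3 uint8, blue, green, red), "intrinsics" (3x3 intrinsics, pixels), "xyz" and "rotation" of the camera in the world; the wrist camera has in their place "tool_from_camera" (4x4, takes a point from camera to tool coordinates, whose origin is the TCP and whose axes are the flange's). Camera axes: x right, y down, z forward; pixel columns grow to the right and rows downward; lengths in m; the calibration is good to about 2 mm. A picture is of the moment at which its call begins: read the wrist's pose just before it. There is no depth.
- bot.hand_in(): hands the job in; it is judged then, once.
The state is a dict: "time_s": time; "joint_positions": joint angles; "qvel": joint speeds; "tau": joint torques, N m; "position": TCP position; "tcp_rot": TCP orientation; "force": force on the tool from outside, world axes, zero at the start; "moment": the same for the moment, N m; "opening": opening from 0.0 (shut) to 1.0 (fully open); "grasp_force": force on a finger pad.
Only numpy, scipy, OpenCV 4.12 (cv2) and the standard library are available. Lean on these libraries where they do the work, as an engineer would, in place of code of your own. Each camera call takes 0.05 s, during which the arm holds its last target. There are 200 camera calls.

## Working session

There is one attempt and no reset: what is moved stays moved. The work goes in short steps, Python scripts to look and compute and a shell command to move; the robot and the scene stay as the last step left them, time stands still between calls to the robot, and variables do not carry over. Pictures are saved under pics/ and viewed, at most 10 in all, crops included, and the job is handed in when it is done.

```bash
mkdir -p pics; ls; cat > h.py <<'E'
import cv2, numpy as np
from rig import readout, cams, bot
def cap(n):
    s=readout.read_state(); c=cams.capture(n)
    if n=="wrist":
        T=np.array(c["tool_from_camera"]); R=np.array(s["tcp_rot"])
        c["rotation"]=R@T[:3,:3]; c["xyz"]=np.array(s["position"])+R@T[:3,3]
    c["rotation"]=np.array(c["rotation"]).reshape(3,3); c["xyz"]=np.array(c["xyz"]); c["K"]=np.array(c["intrinsics"])
    c["image"]=np.array(c["image"],np.uint8)
    return c
def onz(c,u,v,z):
    d=c["rotation"]@np.linalg.inv(c["K"])@np.array([u,v,1.])
    return c["xyz"]+d*(z-c["xyz"][2])/d[2]
def proj(c,p):
    q=c["K"]@c["rotation"].T@(np.array(p)-c["xyz"]); return q[:2]/q[2]
E
python3 - <<'E'
from h import *
for n in("top","scene"):
    c=cap(n); cv2.imwrite(f"pics/{n}0.png",c["image"]); print(n,c["xyz"],c["rotation"].round(3).tolist(),c["K"].tolist())
print(readout.read_state())
E
```

```text
pics
top [0.38696339 0.05167406 0.90286341] [[0.026, -0.982, 0.188], [-0.999, -0.032, -0.029], [0.034, -0.187, -0.982]] [[420.77186958990103, 0.0, 320.5170552941608], [0.0, 420.77186958990103, 202.38444427524394], [0.0, 0.0, 1.0]]
scene [0.13370658 0.66713209 0.67173463] [[-0.834, -0.345, 0.431], [-0.551, 0.543, -0.633], [-0.016, -0.765, -0.643]] [[407.22807652445863, 0.0, 313.6258264359213], [0.0, 407.22807652445863, 201.25351584853664], [0.0, 0.0, 1.0]]
{'time_s': 0.1, 'joint_positions': array([-7.97246217e+01,  3.02730596e+01,  8.21502354e+01,  9.92945450e-04,
        6.76873709e+01, -1.02286248e+01]), 'qvel': array([-0.12449639, -0.13158027, -0.11494633, -0.0449464 ,  0.04138284,
       -0.06805594]), 'tau': array([ 7.16985511e-06, -4.40982771e+01, -1.77151018e+01,  6.34113676e-02,
        5.34003088e-02, -4.99796454e-05]), 'position': array([ 0.21881989, -0.58473968,  0.22166908]), 'tcp_rot': array([[ 9.36650088e-01,  3.50266334e-01, -3.28761517e-04],
       [ 3.50266304e-01, -9.36648223e-01,  1.90336648e-03],
       [ 3.58751309e-04, -1.89794247e-03, -9.99998135e-01]]), 'force': array([ 0.24148732, -0.25877127, -0.76729674]), 'moment': array([-0.02712298,  0.02684133,  0.02654932]), 'grasp_force': 0.0, 'opening': 0.9998086979920426}
```

View pics/top0.png

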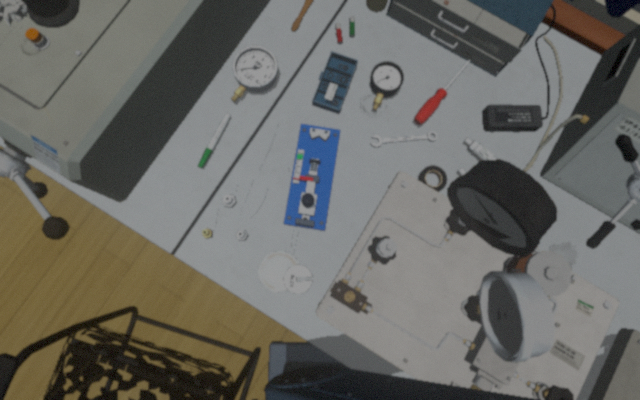

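View pics/scene0.png

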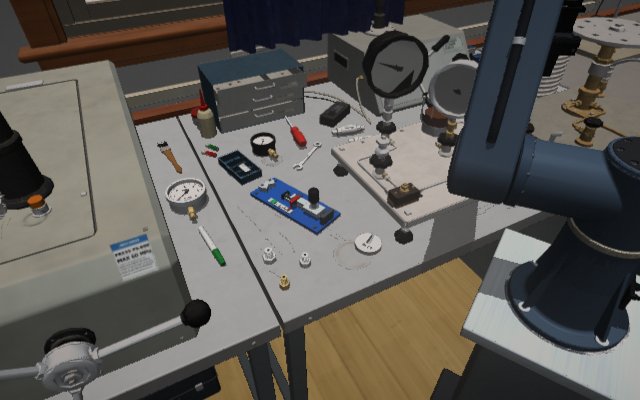

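The top view shows the brass adaptor at about (208,233), silver ones at (230,201) and (243,236), and the blue clamp base around (313,177) with the black knob at (308,200). In the scene view brass is at (285,283).

```bash
cat > m.py <<'E'
from h import *
t=cap("top"); s=cap("scene")
def ray(c,u,v):
    d=c["rotation"]@np.linalg.inv(c["K"])@np.array([u,v,1.]); return c["xyz"],d/np.linalg.norm(d)
hs=cv2.cvtColor(t["image"],cv2.COLOR_BGR2HSV)
m=cv2.inRange(hs,(105,120,60),(125,255,255)); m[:, :270]=0; m[:,360:]=0; m[:115]=0; m[240:]=0
m=cv2.morphologyEx(m,cv2.MORPH_CLOSE,np.ones((5,5)))
k=max(cv2.findContours(m,0,2)[0],key=cv2.contourArea)
P=np.array([onz(t,u,v,.012)[:2] for u,v in k[:,0]],np.float32)
r=cv2.minAreaRect(P*1000); print("base",r, cv2.boxPoints(r).round(0).tolist())
def blob(c,lo,hi,x0,x1,y0,y1,z,name):
    h=cv2.cvtColor(c["image"],cv2.COLOR_BGR2HSV)[y0:y1,x0:x1]; mm=cv2.inRange(h,lo,hi); q=np.argwhere(mm)
    if len(q)==0: print(name,"none");return
    v,u=q.mean(0)+[y0,x0]; print(name,len(q),(u,v),onz(c,u,v,z).round(4))
blob(t,(12,90,60),(35,255,255),195,222,222,246,.016,"brass top")
blob(s,(10,110,60),(35,255,255),270,300,268,300,.016,"brass scene")
blob(t,(50,80,50),(85,255,255),285,330,140,190,.018,"green top")
blob(t,(0,120,80),(8,255,255),285,325,160,200,.02,"red top")
blob(t,(0,0,0),(180,255,45),300,316,190,212,.085,"knob")
E
python3 m.py
```

```text
base ((616.576171875, 44.8309326171875), (86.05338287353516, 226.02996826171875), 82.81360626220703) [[499.0, 16.0], [723.0, -12.0], [734.0, 73.0], [510.0, 102.0]]
brass top none
brass scene 34 (np.float64(284.3235294117647), np.float64(282.20588235294116)) [0.4821 0.2664 0.016 ]
green top 27 (np.float64(299.4074074074074), np.float64(156.07407407407408)) [0.6579 0.0742 0.018 ]
red top 3 (np.float64(309.3333333333333), np.float64(179.0)) [0.6066 0.051  0.02  ]
knob none
```

```bash
python3 - <<'E'
from h import *
t=cap("top"); s=cap("scene")
P=lambda c:c["K"]@np.hstack([c["rotation"].T,(-c["rotation"].T@c["xyz"])[:,None]])
for n,a,b in (("blackgauge",(503,205),(397,63)),("whitegauge",(515,315),(460,88)),("knobvalve",(382,249),(381,140)),("block",(350,297),(404,193)),("handle",(308,200),(314,191)),("brass",(208,233),(285,283)),("s1",(230,201),(269,256)),("s2",(243,236),(305,260))):
    x=cv2.triangulatePoints(P(t),P(s),np.array(a,float),np.array(b,float))[:,0]; print(n,(x[:3]/x[3]).round(3))
for p in((.3335,-.1,.1),):pass
E
```

```text
blackgauge [ 0.505 -0.24   0.295]
whitegauge [ 0.348 -0.265  0.258]
knobvalve [ 0.449 -0.076  0.183]
block [ 0.363 -0.032  0.096]
handle [0.549 0.053 0.08 ]
brass [0.485 0.262 0.007]
s1 [0.557 0.221 0.007]
s2 [0.482 0.189 0.009]
```

```bash
python3 -m inch '[[0,0,4,0,8.7],[0,0,8,0,8.7],[0,0,12,0,8.7],[0,0,16,-3,8],[0,0,20,-6,7],[0,0,24,-9,6],[1.5,3.5,25,-12,5],[3,7,25,-15,4],[4.5,10.5,25,-18,4],[6,14,25,-20,4]]' && python3 -m inch '[[1.5,3.5,0,-2,4],[3,7,0,-4,4],[4.5,10.5,0,-7.7,4],[6,14,0,-7.7,4],[8,17.5,0,-7.7,4],[10,21,0,-7.7,4],[12,24.5,0,-7.7,4],[14,28,0,-7.7,4],[16,31.5,0,-7.7,4],[17,35,0,-7.7,4]]'
```

```text
time_s: 1.13
position: [0.2791, -0.4439, 0.4728]
tcp_rot: [[1.0, 0.005, 0.0], [0.005, -1.0, -0.0], [0.0, 0.0, -1.0]]
force: [0.3, -0.3, -0.0]
opening: 0.556
grasp_force: 0.0
time_s: 1.97
position: [0.4503, -0.0935, 0.4725]
tcp_rot: [[0.992, -0.125, 0.001], [-0.125, -0.992, 0.0], [0.001, -0.0, -1.0]]
force: [0.2, -0.1, -0.6]
opening: 0.46
grasp_force: 0.0
```

```bash
python3 -m inch '[[0,4,0,0,4],[0.5,8,0,0,4],[1,12,-1,0,4],[1.5,16,-3,0,4],[2,20,-5,0,4],[2.5,23,-7.5,0,4],[3,26,-10,0,4],[3,29,-12.5,0,4],[3,32,-15,0,4],[3,35.5,-17,0,4]]' && python3 -m inch '[[0,0,-4,0,4],[0,0,-8,0,4],[0,0,-12,0,4],[0,0,-12,0,4]]' && python3 - <<'E'
from h import *
c=cap("wrist"); cv2.imwrite("pics/w1.png",c["image"]); print(c["xyz"],proj(c,[.485,.262,.016]))
E
```

```text
time_s: 2.8
position: [0.4778, 0.2605, 0.3005]
tcp_rot: [[0.992, -0.126, -0.002], [-0.126, -0.992, -0.001], [-0.002, 0.001, -1.0]]
force: [0.2, -1.1, -0.5]
opening: 0.459
grasp_force: 0.0
time_s: 3.13
position: [0.473, 0.2581, 0.1753]
tcp_rot: [[0.992, -0.125, -0.016], [-0.125, -0.992, -0.005], [-0.016, 0.007, -1.0]]
force: [-2.4, -0.3, -0.1]
opening: 0.457
grasp_force: 0.0
[0.54591298 0.25009246 0.33633063] [311.59523918 175.4302847 ]
```

View pics/w1.png

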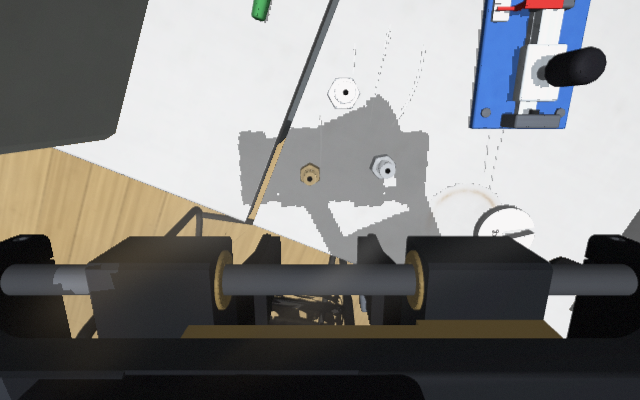

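The wrist view shows the brass adaptor at (310,174), silver ones at (344,93) and (383,167). I measure the brass closely after settling.

```bash
python3 -m inch '[[0,0,0,0,3.5],[0,0,0,0,3.5]]' && python3 - <<'E'
from h import *
c=cap("wrist"); h=cv2.cvtColor(c["image"],cv2.COLOR_BGR2HSV)
m=cv2.inRange(h,(8,70,30),(35,255,255)); m[:155]=0;m[200:]=0;m[:,:292]=0;m[:,335:]=0
n,l,st,ce=cv2.connectedComponentsWithStats(cv2.morphologyEx(m,cv2.MORPH_CLOSE,np.ones((5,5)))); i=1+st[1:,4].argmax(); print(st[i],ce[i])
x,y,w,hh,a=st[i]
for z in(.012,.02): print(z,onz(c,x+w/2,y+hh/2,z),onz(c,*ce[i],z))
s=readout.read_state();print(s["position"],s["tcp_rot"].round(3)[:,2])
g=cv2.inRange(h,(0,0,0),(180,255,60))[160:185,300:322]; q=np.argwhere(g); print("hole",q.mean(0)+[160,300],onz(c,*(q.mean(0)+[160,300])[::-1],.03))
cv2.imwrite("pics/w2.png",cv2.resize(c["image"][140:210,260:370],None,fx=6,fy=6))
E
```

```text
time_s: 3.35
position: [0.4811, 0.2601, 0.1852]
tcp_rot: [[0.992, -0.126, 0.005], [-0.126, -0.992, 0.002], [0.005, -0.002, -1.0]]
force: [0.4, 0.1, 1.0]
opening: 0.419
grasp_force: 0.0
[306 173  18  21 288] [314.48263889 183.27430556]
0.012 [0.48541103 0.26328137 0.012     ] [0.48571114 0.26377723 0.012     ]
0.02 [0.48696186 0.26298726 0.02      ] [0.48725482 0.26347131 0.02      ]
[0.4811456  0.26010474 0.18551951] [ 0.006  0.002 -1.   ]
hole [nan nan] [nan nan nan]<stdin>:8: RuntimeWarning: Mean of empty slice.
  ret = um.true_divide(
```

View pics/w2.png

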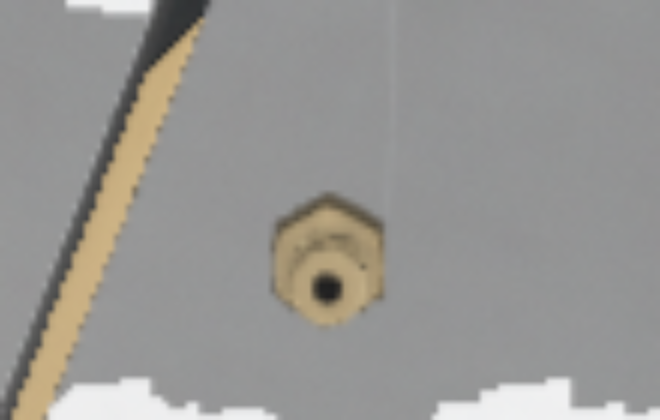

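```bash
python3 -m inch '[[0.7,0.3,-2,0,3.5],[0.7,0.3,-5,0,3.5],[0.7,0.3,-8,0,3.5],[0.7,0.3,-10.5,0,3.5],[0.7,0.3,-12.5,0,3.5],[0.7,0.3,-13,0,3.5],[0.7,0.3,-13,0,3.5],[0.7,0.3,-13,0,3.5]]' && python3 - <<'E'
from h import *
s=readout.read_state();c=cap("wrist"); print(s["position"],s["tcp_rot"].round(3)[:,2],proj(c,s["position"]-[0,0,.02]))
h=cv2.cvtColor(c["image"],cv2.COLOR_BGR2HSV)
np.save("w3.npy",h)
cv2.imwrite("pics/w3.png",c["image"][130:400,120:520])
E
```

```text
time_s: 4.07
position: [0.4876, 0.2631, 0.0544]
tcp_rot: [[0.992, -0.125, 0.004], [-0.125, -0.992, 0.001], [0.003, -0.002, -1.0]]
force: [-0.2, 0.8, -0.2]
opening: 0.402
grasp_force: 0.0
[0.48761511 0.26306324 0.05441335] [ 0.004  0.001 -1.   ] [318.29904735 240.87621869]
```

View pics/w3.png

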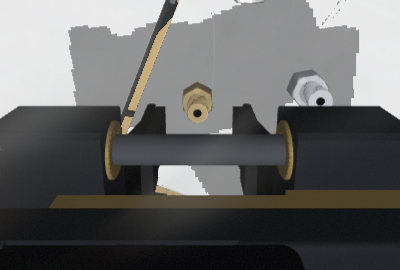

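The hole is at full-image (317,243), against a predicted (318,241) at that height, so it is aligned. Descend and grip.

```bash
python3 -m inch '[[0,0,-1.5,0,3.5],[0,0,-3,0,3.5],[0,0,-3.7,0,3.5],[0,0,-3.7,0,3.5],[0,0,-3.7,0,0.5],[0,0,-3.7,0,0.5],[0,0,-3.7,0,0.5],[0,0,-3.7,0,0.5],[0,0,-3.7,0,0.5],[0,0,-3.7,0,0.5]]'
```

```text
time_s: 4.95
position: [0.4864, 0.2628, 0.0161]
tcp_rot: [[0.992, -0.125, 0.001], [-0.125, -0.992, 0.0], [0.001, -0.001, -1.0]]
force: [0.6, 0.4, 3.2]
opening: 0.134
grasp_force: 30.0
```

```bash
python3 -m inch '[[0,0,2,0,0.5],[0,0,5,0,0.5],[0,0,8,0,0.5],[1,-3,11,0,0.5],[2,-6,13,0,0.5],[3.5,-9.5,13.4,0,0.5],[5,-13,13.4,0,0.5],[6,-16.5,13.4,0,0.5],[7,-19.5,13.4,0,0.5],[7.4,-21,13.4,0,0.5]]' && python3 -m inch '[[0,0,0,0,0.5],[0,0,0,0,0.5],[0,0,0,0,0.5],[0,0,0,0,0.5]]' && python3 - <<'E'
from h import *
import pickle
s=readout.read_state();c=cap("wrist"); pickle.dump(c,open("w4.pkl","wb")); print(s["position"],s["tcp_rot"].round(3)[:,2])
cv2.imwrite("pics/w4.png",c["image"])
E
```

```text
time_s: 5.78
position: [0.5615, 0.0488, 0.1497]
tcp_rot: [[0.992, -0.128, 0.002], [-0.128, -0.992, -0.001], [0.002, 0.001, -1.0]]
force: [0.2, 0.1, 0.3]
opening: 0.136
grasp_force: 30.0
time_s: 6.12
position: [0.559, 0.0538, 0.1494]
tcp_rot: [[0.992, -0.124, -0.001], [-0.124, -0.992, 0.0], [-0.001, -0.0, -1.0]]
force: [0.3, -0.3, -0.4]
opening: 0.136
grasp_force: 30.0
[0.55904591 0.0538209  0.14935162] [-0.001  0.    -1.   ]
```

View pics/w4.png

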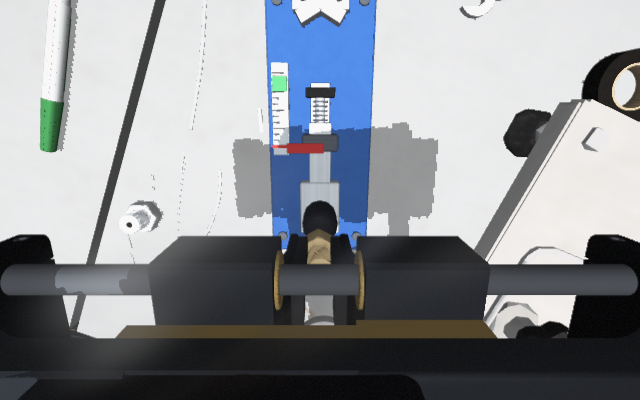

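The wrist view shows the clamp: green band at (279,84), red pointer tip at (274,148), nose at (320,90), anvil V fronts near (302,24)/(340,24), knob at (320,218), base edges at about u=268 and 374.

```bash
python3 - <<'E'
from h import *
import pickle
c=pickle.load(open("w4.pkl","rb")); im=c["image"]; h=cv2.cvtColor(im,cv2.COLOR_BGR2HSV)
b=cv2.inRange(h,(100,120,40),(130,255,255))
L=[];R=[]
for v in range(20,220,4):
    u=np.flatnonzero(b[v,230:400])+230
    if len(u)>10: L.append(onz(c,u[0],v,.012)[:2]); R.append(onz(c,u[-1]+1,v,.012)[:2])
def fit(P):
    vx,vy,x,y=cv2.fitLine(np.array(P,np.float32),cv2.DIST_HUBER,0,.001,.001).ravel(); return np.array([vx,vy])*np.sign(vx),np.array([x,y])
(dl,pl),(dr,pr)=fit(L),fit(R); d=(dl+dr)/2; d/=np.linalg.norm(d); n=np.array([-d[1],d[0]])
print("yaw",np.degrees(np.arctan2(d[1],d[0])),np.degrees(np.arctan2(dl[1],dl[0])),np.degrees(np.arctan2(dr[1],dr[0])),"width",(pl-pr)@n)
mid=(pl+pr)@n/2; print("axis y offset",mid)
g=cv2.inRange(h,(40,70,50),(90,255,255)); g[:,:262]=0;g[:,300:]=0;g[120:]=0
q=np.argwhere(g); print("green rows",q.min(0),q.max(0)); gc=onz(c,q[:,1].mean()+.5,(q[:,0].min()+q[:,0].max()+1)/2,.018)
r=cv2.inRange(h,(0,120,60),(10,255,255))|cv2.inRange(h,(172,120,60),(180,255,255)); r[:120]=0;r[170:]=0;r[:,:262]=0;r[:,350:]=0
q=np.argwhere(r); k=q[q[:,1]<q[:,1].min()+6]; print("red",q.min(0),q.max(0),k.mean(0)); rt=onz(c,k[:,1].min(),k[:,0].mean()+.5,.02)
print("band",gc[:2]@d,gc[:2]@n-mid,"ptr",rt[:2]@d,rt[:2]@n-mid,"travel",(gc-rt)[:2]@d)
# nose: dark column near u=320
print("col320",[(v,int(im[v,320].max())) for v in range(78,104,2)]); print("blueR",[(v,[int(x) for x in im[v,320]]) for v in range(2,34,3)])
for z,v in((.027,87),):print("nose",onz(c,320,v,z)[:2]@d, "pred clamp x0", onz(c,320,v,z)[:2]@d-.028)
for u in(302,340):
  P=onz(c,u,24,.038)[:2];Q=onz(c,u,24,.026)[:2];print("wing z38",P@d,P@n-mid,"z26",Q@d,Q@n-mid)
s=readout.read_state()["position"][:2]; print("tcp",s@d,s@n-mid,"d",d)
K=onz(c,320,210,.087)[:2];print("knob",K@d,K@n-mid)
cv2.imwrite("pics/w5.png",cv2.resize(im[0:160,250:390],None,fx=4,fy=3.7))
E
```

```text
yaw -7.264588 -7.1700497 -7.359127 width 0.088537544
axis y offset 0.12245205
green rows [ 76 272] [ 91 286]
red [143 273] [152 323] [146.125 275.25 ]
band 0.6433224533017172 0.03406704569751362 ptr 0.5919356234470219 0.04089992203769971 travel 0.05138682985469523
col320 [(78, 235), (80, 235), (82, 209), (84, 250), (86, 250), (88, 49), (90, 49), (92, 49), (94, 49), (96, 47), (98, 243), (100, 227), (102, 227)]
blueR [(2, [248, 248, 249]), (5, [248, 248, 249]), (8, [243, 240, 237]), (11, [89, 87, 86]), (14, [83, 70, 63]), (17, [225, 133, 79]), (20, [234, 142, 82]), (23, [234, 143, 84]), (26, [234, 141, 83]), (29, [234, 141, 83]), (32, [235, 142, 83])]
nose 0.6403547546580772 pred clamp x0 0.6123547546580772
wing z38 0.6837614711139862 0.01396351012064112 z26 0.6866140218383647 0.014499439620781457
wing z38 0.6838306846865062 -0.014252488090506346 z26 0.6866862732436443 -0.014954978752667936
tcp 0.5478543483909551 0.0017383039486177781 d [ 0.9919728  -0.12645154]
knob 0.5542064603974163 0.0004203086165159575
```

View pics/w5.png

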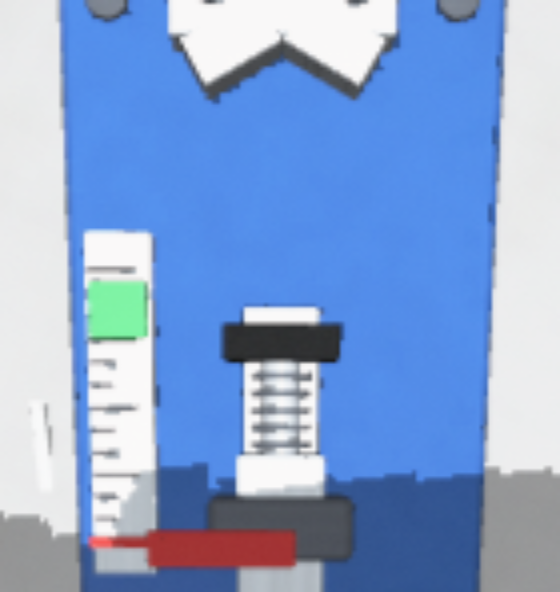

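```bash
python3 -m inch '[[3,-0.4,0,0,0.5],[6.5,-0.9,0,0,0.5],[9.5,-1.3,0,0,0.5],[11.4,-1.55,0,0,0.5],[11.4,-1.55,-2.5,0,0.5],[11.4,-1.55,-5,0,0.5],[11.4,-1.55,-7.5,0,0.5],[11.4,-1.55,-10,0,0.5],[11.4,-1.55,-10.5,0,0.5],[11.4,-1.55,-10.5,0,0.5]]' && python3 -m inch '[[0,0,0,0,0.5],[0,0,-0.4,0,0.5],[0,0,-0.8,0,0.5],[0,0,-1.2,0,0.5],[0,0,-1.4,0,0.5],[0,0,-1.6,0,0.5],[0,0,-1.6,0,0.5],[0,0,-1.6,0,0.5]]'
```

```text
time_s: 7.0
position: [0.6717, 0.0385, 0.0422]
tcp_rot: [[0.992, -0.124, -0.006], [-0.124, -0.992, 0.001], [-0.006, 0.0, -1.0]]
force: [-0.3, 0.1, 0.3]
opening: 0.132
grasp_force: 30.0
time_s: 7.67
position: [0.6739, 0.0371, 0.0285]
tcp_rot: [[0.992, -0.125, -0.0], [-0.125, -0.992, 0.0], [-0.0, -0.0, -1.0]]
force: [-0.9, 0.1, -0.1]
opening: 0.134
grasp_force: 30.0
```

```bash
python3 -m inch '[[0,0,-0.03,0,0.5],[0,0,-0.05,0,0.5],[0,0,-0.05,0,0.5]]'; python3 -m inch '[[0,0,-0.05,0,1.5],[0,0,-0.05,0,1.8],[0,0,-0.05,0,2.4],[0,0,-0.05,0,3.2],[0,0,-0.05,0,3.2],[0,0,1,0,3.2],[0,0,2,0,3.2],[0,0,3.5,0,3.4]]'
```

```text
time_s: 7.92
position: [0.674, 0.037, 0.0283]
tcp_rot: [[0.992, -0.125, 0.0], [-0.125, -0.992, -0.0], [0.0, 0.0, -1.0]]
force: [-0.7, -0.1, -0.1]
opening: 0.135
grasp_force: 30.0
time_s: 8.58
position: [0.6734, 0.0372, 0.0634]
tcp_rot: [[0.992, -0.125, -0.001], [-0.125, -0.992, 0.0], [-0.001, 0.0, -1.0]]
force: [-0.0, 0.2, 1.2]
opening: 0.374
grasp_force: 0.0
```

```bash
python3 -m inch '[[0,0,2.5,0,3.4],[0,0,5.5,0,4],[0,0,8.5,0,5],[-2,0.3,9,0,5],[-5,0.7,9,0,5],[-8,1.1,9,0,5],[-11,1.4,9,0,5],[-12.3,1.57,9,0,5],[-12.3,1.57,9,0,5],[-12.3,1.57,9,0,5]]' && python3 - <<'E'
from h import *
c=cap("wrist"); print(readout.read_state()["position"]); im=c["image"]
d=np.array([.99197,-.12645]);n=np.array([.12645,.99197])
h=cv2.cvtColor(im,cv2.COLOR_BGR2HSV); m=cv2.inRange(h,(12,60,50),(35,255,255)); m[110:]=0; m[:,:270]=0;m[:,370:]=0
q=np.argwhere(m); print(q.min(0),q.max(0)); v,u=q.mean(0); P=onz(c,u,v,.03)[:2]; print("adaptor clamp x,y",P@d-.612,P@n-.12245)
cv2.imwrite("pics/w6.png",im[0:300,200:440])
E
```

```text
time_s: 9.42
position: [0.5518, 0.0528, 0.1545]
tcp_rot: [[0.992, -0.125, 0.003], [-0.125, -0.992, -0.0], [0.003, -0.0, -1.0]]
force: [0.4, -0.4, -0.9]
opening: 0.576
grasp_force: 0.0
[0.55299583 0.05254634 0.15437451]
[ 41 308] [ 65 329]
adaptor clamp x,y 0.045779649510197196 -0.0001046855604212582
```

View pics/w6.png

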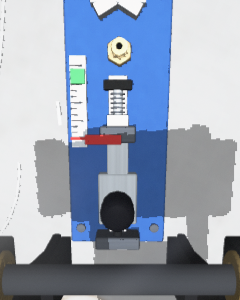

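The adaptor stands upright on the base at crop (119,50), centred between nose and anvil; the knob is at crop (118,211). Checking the knob's place against the prediction.

```bash
python3 - <<'E'
from h import *
c=cap("wrist"); print(readout.read_state()["position"])
d=np.array([.99197,-.12645]);n=np.array([.12645,.99197])
for s in(.540,.550):
  for x,z in((.013,.058),(.013,.08),(-.013,.08),(0,.087),(-.013,.058)): print(s,x,z,proj(c,[*(d*(s+x)+n*.12245),z]).round(0))
h=cv2.cvtColor(c["image"],cv2.COLOR_BGR2HSV);print([(v,int(h[v,318,2])) for v in range(180,250,4)])
E
```

```text
[0.55338032 0.05244912 0.15411279]
0.54 0.013 0.058 [318. 193.]
0.54 0.013 0.08 [318. 200.]
0.54 -0.013 0.08 [318. 233.]
0.54 0 0.087 [318. 220.]
0.54 -0.013 0.058 [318. 224.]
0.55 0.013 0.058 [318. 181.]
0.55 0.013 0.08 [318. 187.]
0.55 -0.013 0.08 [318. 221.]
0.55 0 0.087 [318. 206.]
0.55 -0.013 0.058 [318. 213.]
[(180, 197), (184, 196), (188, 194), (192, 155), (196, 27), (200, 28), (204, 33), (208, 44), (212, 45), (216, 42), (220, 41), (224, 41), (228, 39), (232, 34), (236, 53), (240, 119), (244, 141), (248, 142)]
```

```bash
python3 -m inch '[[0,0,-2.5,0,5],[0,0,-5,0,5],[0,0,-7.5,0,5],[0,0,-9.3,0,5],[0,0,-10,0,5],[0,0,-10,0,3],[0,0,-10,0,1.5],[0,0,-10,0,1.5],[0,0,-10,0,1.5],[0,0,-10,0,1.5]]'; python3 -m inch '[[0,0,0,0,1.5],[0,0,0,0,1.5],[0,0,0,0,1.5]]'
```

```text
time_s: 10.35
position: [0.5523, 0.054, 0.0543]
tcp_rot: [[0.992, -0.128, 0.004], [-0.128, -0.992, 0.002], [0.003, -0.003, -1.0]]
force: [1.3, 2.2, 0.9]
opening: 0.289
grasp_force: 30.2
time_s: 10.6
position: [0.5523, 0.054, 0.0543]
tcp_rot: [[0.992, -0.126, 0.004], [-0.126, -0.992, 0.002], [0.004, -0.002, -1.0]]
force: [1.7, 5.2, -0.1]
opening: 0.287
grasp_force: 30.0
```

```bash
python3 -m inch '[[0.2,0.02,0,0,1.5],[0.5,-0.02,0,0,1.5],[0.8,-0.06,0,0,1.5],[1.1,-0.1,0,0,1.5],[1.4,-0.14,0,0,1.5],[1.7,-0.18,0,0,1.5],[2,-0.21,0,0,1.5],[2.3,-0.25,0,0,1.5],[2.6,-0.29,0,0,1.5],[2.9,-0.33,0,0,1.5]]'; python3 -m inch '[[0.3,-0.04,0,0,1.5],[0.6,-0.08,0,0,1.5],[0.9,-0.11,0,0,1.5],[1.2,-0.15,0,0,1.5],[1.4,-0.18,0,0,1.5],[1.4,-0.18,0,0,1.5],[1.4,-0.18,0,0,1.5]]'; python3 - <<'E'
from h import *
c=cap("wrist"); cv2.imwrite("pics/w7.png",cv2.resize(c["image"][0:260,200:440],None,fx=2.2,fy=2.2))
E
```

```text
time_s: 11.43
position: [0.5772, 0.0508, 0.0542]
tcp_rot: [[0.992, -0.126, -0.005], [-0.126, -0.992, 0.002], [-0.006, -0.001, -1.0]]
force: [-5.7, 4.9, 8.7]
opening: 0.286
grasp_force: 30.0
time_s: 12.02
position: [0.5895, 0.0493, 0.0542]
tcp_rot: [[0.992, -0.125, -0.009], [-0.125, -0.992, 0.002], [-0.009, -0.001, -1.0]]
force: [-8.3, 5.2, 11.1]
opening: 0.286
grasp_force: 30.0
```

View pics/w7.png

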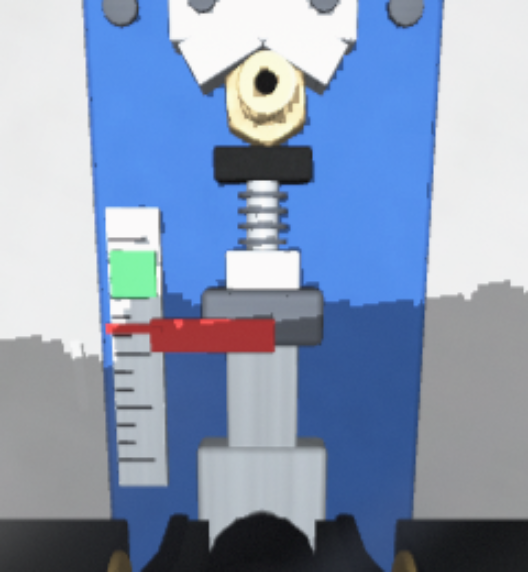

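The adaptor stands upright in the V, and the pointer tip (crop 108,327) is about 14 mm short of the band centre (133,273).

```bash
python3 -m inch '[[0.3,-0.04,0.03,0,1.5],[0.6,-0.08,0.06,0,1.5],[0.9,-0.11,0.1,0,1.5],[1.2,-0.15,0.1,0,1.5],[1.5,-0.19,0.1,0,1.5],[1.5,-0.19,0.1,0,1.5],[1.5,-0.19,0.1,0,1.5],[1.5,-0.19,0.1,0,1.5]]'; cat > f.py <<'E'
from h import *
import sys
c=cap("wrist"); im=c["image"];h=cv2.cvtColor(im,cv2.COLOR_BGR2HSV)
d=np.array([.99197,-.12645])
g=cv2.inRange(h,(40,70,50),(90,255,255)); g[:,:235]=0;g[:,300:]=0;g[160:]=0
q=np.argwhere(g);print("green",q.min(0),q.max(0))
r=cv2.inRange(h,(0,120,60),(10,255,255))|cv2.inRange(h,(172,120,60),(180,255,255)); r[200:]=0;r[:,:235]=0;r[:,350:]=0
k=np.argwhere(r); k=k[k[:,1]<k[:,1].min()+6]
gc=onz(c,q[:,1].mean(),(q[:,0].min()+q[:,0].max()+1)/2,.018); rt=onz(c,k[:,1].min(),k[:,0].mean()+.5,.02)
print("red",k.mean(0),"pointer - band [mm]",1e3*(rt-gc)[:2]@d, readout.read_state()["position"])
cv2.imwrite(sys.argv[1],cv2.resize(im[0:260,200:440],None,fx=2.2,fy=2.2))
E
python3 f.py pics/w8.png
```

```text
time_s: 12.73
position: [0.6009, 0.0478, 0.0542]
tcp_rot: [[0.992, -0.125, -0.017], [-0.125, -0.992, 0.003], [-0.017, -0.001, -1.0]]
force: [-12.1, 4.3, 10.8]
opening: 0.284
grasp_force: 30.0
green [134 250] [154 271]
red [148.5 250.5] pointer - band [mm] -2.3945954802151856 [0.60085265 0.04779832 0.05420631]
```

View pics/w8.png

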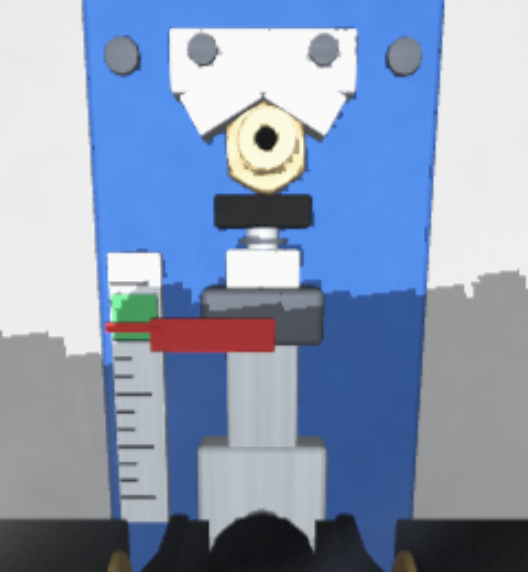

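The pointer tip (crop 108,327) is inside the band (293–340), 2–3 mm short of centre; the adaptor is upright in the V. A small nudge centres it.

```bash
python3 -m inch '[[0.15,-0.02,0,0,1.5],[0.3,-0.04,0,0,1.5],[0.3,-0.04,0,0,1.5],[0.3,-0.04,0,0,1.5],[0.3,-0.04,0,0,1.5],[0.3,-0.04,0,0,1.5],[0.3,-0.04,0,0,1.5],[0.3,-0.04,0,0,1.5]]'; python3 f.py pics/w9.png
```

```text
time_s: 13.45
position: [0.6033, 0.0475, 0.0542]
tcp_rot: [[0.992, -0.125, -0.018], [-0.125, -0.992, 0.003], [-0.018, -0.001, -1.0]]
force: [-13.7, 3.6, 10.6]
opening: 0.286
grasp_force: 30.0
green [138 251] [158 271]
red [148.43478261 250.60869565] pointer - band [mm] -0.028802788904270103 [0.60328356 0.04747209 0.05421911]
```

```bash
python3 -c "
from rig import bot
print(bot.hand_in())"
```

```text
the job is handed in; nothing more can be done
None
```

I handed the job in at about 13.5 s with the brass adaptor upright in the V, the pointer measured within about 0.1 mm of the centre of the green band, and the gripper still holding the handle there; no verdict came back.

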